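Find the cartridge with the steel core and show it to the reader

ROBOT

A 6-joint arm with a two-finger parallel gripper is mounted at the origin on the work surface. World frame = base frame: x ahead of the robot, y to its left, z up, the work surface at z = 0. Lengths are in m, angles in rad, forces in N, time in s.
With the tool pointing down it reaches from about 0.35 to 0.85 m from the base axis. Payload 8.1 kg.
Tool frame: the origin (TCP) lies at the very end of the fingers, on their centre line; the grasp point (between the pads) lies 19 mm behind it; z points along the fingers, y is the line along which they close (so a half turn about z gives the same grasp; the last joint's range is limited). The gripper opens to 93 mm and grips with 3 to 60 N. Pads are 15 mm wide; open, the fingers measure 128 mm over their backs; the gripper's body (75 mm by 188 mm) begins 65 mm behind the grasp point.
Start: joints at [-0.085, 0.13, 1.488, -0, 1.523, -0.085], TCP at [0.6, 0, 0.219] pointing down, gripper open.
Joint ranges: [-2.96, 2.96], [-0.89, 2.26], [0.02, 2.5], [-1.34, 4.48], [0, 2.73], [-2.66, 2.66]. Speed limits (rad/s): [2.39, 2.39, 2.79, 3.14, 3.14, 3.14].

INTERFACE

Orientations are given as a rotation vector (axis times angle).
In Python, from plant import monitor, eyes, ticket gives the robot as it stands.
- The arm moves only by the tool arm_command, never from a script. Its argument "deltas" is a list that holds one entry, the list of rows, each a list of 6 numbers: the shift along the world's x, y, z in cm, then the turn, a rotation vector about the world's x, y, z in degrees. In form: [[[tx, ty, tz, rx, ry, rz], ...]]. A call has 1 to 12 rows; each row shifts and turns the commanded pose from where the row before left it; what a row does not reach is not made up. A row lasts 1/12 s, in which the tool goes at most 41.7 mm and 7.16 degrees, less where a joint would pass 70% of its speed; a pose out of reach is approached as far as the arm can. A call is refused whole if a number of a shift passes 4.17 or a number of a turn 7.16, either way. A call with a gripper value outside its range is refused whole. "gripper" is the opening, from -1 (shut) to 1 (fully open), set as the call begins (left out, the last holds). The fingers move at their own pace and stop on an object; "squeeze" is the grip in N (left out, the last holds). Time passes only in rows, so rows that do not move let the fingers close. It gives the time, the measured TCP pose, the force, the opening and the grip force at its end, in the units of the state.
- monitor.read_state(): the state, without advancing time (a new reading comes with each control period).
- eyes.read_camera(name): name is "scene" or "side" or "wrist"; returns the picture (480x640x3 uint8, blue, green, red); there is no depth.
- eyes.camera_model(name): a dict with "fx", "fy", "cx", "cy" (pixels), "rvec" (rotation vector, rad) and "tvec" (3), from world to camera coordinates, as OpenCV has them. Camera axes: x right, y down, z forward; pixel columns grow to the right and rows downward; lengths in m; the calibration is good to about 2 mm. The wrist camera is an equidistant fisheye: a pixel r from the principal point sees the ray r / f radians off the axis. A picture is of the moment at which its call begins: read the wrist's pose just before it. camera_model takes no time and is no camera call; for the wrist camera it gives the pose at the moment of the call.
- ticket.close_job(): hands the job in; it is judged then, once.
The state is a dict: "t": time; "q": joint angles; "dq": joint speeds; "joint_torque": joint torques, N m; "tool_pos": TCP position; "orientation": TCP orientation; "force": force on the tool from outside, world axes, zero at the start; "wrist_torque": the same for the moment, N m; "opening": finger opening in m; "gripper_force": force on a finger pad.
Only numpy, scipy, OpenCV 4.12 (cv2) and the standard library are available. Lean on these libraries where they do the work, as an engineer would, in place of code of your own. Each camera call takes 0.05 s, during which the arm holds its last target. There are 200 camera calls.

TASK

Two look-alike damper cartridges for the heat press stand in the grey rack; one is heavy with its steel core, the other holds only a plastic transport dummy. Lift the orange-capped one clear of the rack, feel its weight for a second and stand it back in the rack, then lift the white-capped one in the same way. Finish while holding the heavier of the two, upright and still about 10 cm above the reader's white circle, with the lighter one standing in the rack; keep both upright throughout and leave the jar, tape roll and screwdriver where they are.

Things in the scene. Friction and masses are not known exactly. Their poses are not given: they have to be found in the camera images.
- cartridge_orange: upright round cartridge, dark steel housing 44 mm in diameter, 90 mm tall, straight sides; its top 6 mm is an orange cap of the same diameter. Origin at the centre of its underside, z up along its axis. Mass 0.39 to 0.57 kg with steel core or 0.13 to 0.17 kg with dummy, at random; nothing outside shows which. The core has 2 mm of play. Starts in one of the two nests
- cartridge_white: the same cartridge with a white cap; same size, origin and possible masses. Exactly one of the two has the steel core, at random. Starts in the other nest
- rack: fixed grey plastic block, 90 mm (its x) by 250 mm (its y), 30 mm high, with two round nests 49 mm wide and 15 mm deep, mouths chamfered by 3 mm, 120 mm apart along its y. A cartridge in a nest stands on its floor, 15 mm above the work surface, so its top is 105 mm above the work surface. Origin at the centre of the underside
- rack_hole0 (a point): centre of the mouth of one nest, at the rack's top face, at +60 mm along the rack's y
- rack_hole1 (a point): centre of the mouth of the other nest, at -60 mm along the rack's y
- reader: fixed code reader: a blue base plate 130 mm (x) by 150 mm (y) and 12 mm thick with a white circle of 74 mm on it; at its +x edge stands a short post with a black reading head, 98 mm high in all, 60 mm wide, which begins 34 mm towards +x of the base's centre. Origin at the centre of the underside
- reader_spot (a point): centre of the white circle, on the base's top (13 mm above the work surface), 10 mm towards -x of the reader's centre
- jar: bystander: amber jar with yellow cap, 66 mm in diameter, 85 mm tall, origin at the centre of its underside; leave alone
- tape: bystander: amber roll of heat tape lying flat, 90 mm outside diameter, 24 mm high, origin at the centre of its underside; leave alone
- screwdriver: bystander: screwdriver with red handle, about 190 mm long and 25 mm thick, lying along its own x on the table; leave alone

How it is judged:
On the way, in this order (a step that is already met when the one before it is completed fails the run):
1. the orange-capped cartridge is held in the fingers clear of the rack, its underside at least 10 mm above the rack's top, while the white one stands in the rack (z of cartridge_orange in the frame of rack above 0.04 m and contact force between cartridge_orange and the fingers above 1 N and contact force between cartridge_orange and rack below 0.05 N and z of cartridge_white in the frame of rack below 0.02 m and angle between cartridge_white's own z axis and vertical below 0.12 rad and contact force between cartridge_white and rack above 0.4 N and contact force between cartridge_white and the fingers below 0.05 N), for 0.4 s.
2. the orange-capped cartridge stands upright in a nest of the rack again, let go (z of cartridge_orange in the frame of rack below 0.02 m and angle between cartridge_orange's own z axis and vertical below 0.12 rad and contact force between cartridge_orange and rack above 0.4 N and contact force between cartridge_orange and the fingers below 0.05 N), for 0.2 s.
3. the white-capped cartridge is held in the fingers clear of the rack, its underside at least 10 mm above the rack's top, while the orange one stands in the rack (all of step 2 and z of cartridge_white in the frame of rack above 0.04 m and contact force between cartridge_white and the fingers above 1 N and contact force between cartridge_white and rack below 0.05 N), for 0.4 s.
At the end, for the whole second after the job is handed in: The heavier cartridge is held by the fingers alone, still, upright within 0.2 rad, underside 50 to 150 mm above the white circle, axis within 35 mm of its centre; the lighter one (under 2.7 N on the rack) stands upright, let go and still on the floor of a nest (((z of cartridge_orange in the frame of reader_spot between 0.05 and 0.15 m and horizontal distance between cartridge_orange and reader_spot below 0.035 m and angle between cartridge_orange's own z axis and vertical below 0.2 rad and contact force between cartridge_orange and the fingers above 1 N and contact force between cartridge_orange and reader below 0.05 N and linear speed of each of cartridge_orange, cartridge_white below 0.03 m/s and z of cartridge_white in the frame of rack below 0.02 m and angle between cartridge_white's own z axis and vertical below 0.12 rad and contact force between cartridge_white and rack between 0.4 and 2.7 N and contact force between cartridge_white and the fingers below 0.05 N) or (z of cartridge_white in the frame of reader_spot between 0.05 and 0.15 m and horizontal distance between cartridge_white and reader_spot below 0.035 m and angle between cartridge_white's own z axis and vertical below 0.2 rad and contact force between cartridge_white and the fingers above 1 N and contact force between cartridge_white and reader below 0.05 N and linear speed of each of cartridge_white, cartridge_orange below 0.03 m/s and z of cartridge_orange in the frame of rack below 0.02 m and angle between cartridge_orange's own z axis and vertical below 0.12 rad and contact force between cartridge_orange and rack between 0.4 and 2.7 N and contact force between cartridge_orange and the fingers below 0.05 N))); the arm keeps its last pose, push and grip.
It fails at once if a bystander (jar, tape roll, screwdriver) is moved by more than 25 mm (distance of any of jar, tape, screwdriver from where it was at the start of the episode above 0.025 m).
It fails at once if a cartridge tips over (more than 0.6 rad from upright) (angle between any of cartridge_orange, cartridge_white's own z axis and vertical above 0.6 rad).
It also fails if it takes over 67 s, if anything falls off the work surface, if the arm or the gripper's body presses on something with over 40 N, if the wrist force passes 120 N, or if a joint passes its speed limit or range.

## Working session

There is one attempt and no reset: what is moved stays moved. The work goes in short steps, Python scripts to look and compute and a tool call to move; the robot and the scene stay as the last step left them, time stands still between calls to the robot, and variables do not carry over. Pictures are saved under pics/ and viewed, at most 10 in all, crops included, and the job is handed in when it is done.

Besides the shell and the picture viewer there is one more tool, called after "Request:" by a JSON object that holds its "fn" and its "kwargs", one argument or row to a line. arm_command: Moves the arm, as the interface text tells. Its arguments: {"type":"object","properties":{"deltas":{"type":"array"},"gripper":{"type":"number"},"squeeze":{"type":"number"}},"required":["deltas"]}

```bash
mkdir -p pics; python3 - <<'E'
from plant import monitor, eyes
import cv2,numpy as np
s=monitor.read_state();print(s['t'],s['tool_pos'],s['orientation'],s['force'],s['opening'])
for n in('scene','side'):
    m=eyes.camera_model(n);print(n,m)
    cv2.imwrite(f'pics/{n}0.png',eyes.read_camera(n))
E
```

```text
0.0 [5.99426126e-01 8.10135273e-05 2.17617454e-01] [-2.22046629e+00 -2.22043062e+00  1.81612313e-03] [ 0.24316298  0.24367042 -1.64837878] 0.09282579089091096
scene {'fx': 532.6804405628052, 'fy': 532.6804405628052, 'cx': 323.38552096700823, 'cy': 234.38299394906588, 'rvec': array([ 1.4455617 ,  2.19479124, -0.82608754]), 'tvec': array([ 0.16625494, -0.44110791,  1.68739825])}
side {'fx': 484.9833864764226, 'fy': 484.9833864764226, 'cx': 323.4327048734479, 'cy': 240.4482127718706, 'rvec': array([ 0.35891672, -2.68241792,  1.35759949]), 'tvec': array([0.62682775, 0.08565952, 1.03532588])}
```

View pics/scene0.png

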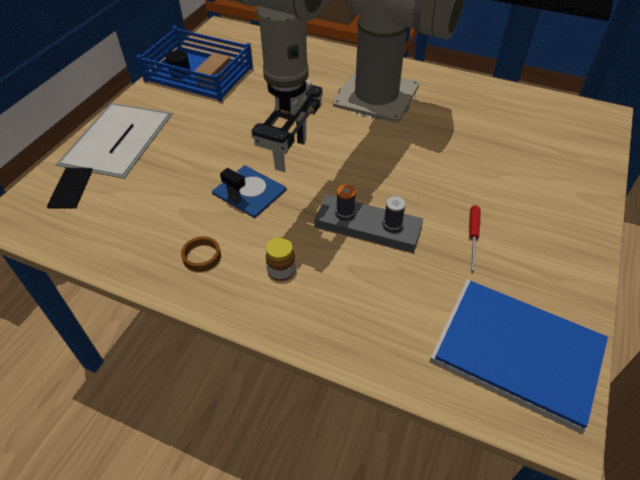

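View pics/side0.png

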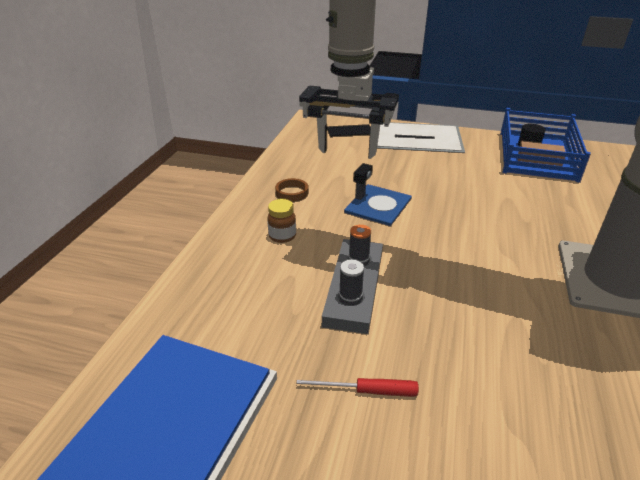

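The scene view shows the orange cap at (346,191), the white cap at (396,204) and the white circle at (251,187). In the side view they are at (361,233), (352,269) and (382,203). I'll triangulate these from refined blobs.

```bash
cat > h.py <<'E'
import cv2,numpy as np
from plant import eyes,monitor
def ray(m,uv,fish=False):
    R=cv2.Rodrigues(np.array(m['rvec']))[0];C=-R.T@m['tvec']
    x=np.array([(uv[0]-m['cx'])/m['fx'],(uv[1]-m['cy'])/m['fy']])
    if fish:
        r=np.linalg.norm(x);d=np.r_[x/r*np.sin(r),np.cos(r)] if r>0 else np.r_[0,0,1.]
    else: d=np.r_[x,1]/np.linalg.norm(np.r_[x,1])
    return C,R.T@d
def tri(rays):
    A=0;b=0
    for C,d in rays:
        P=np.eye(3)-np.outer(d,d);A=A+P;b=b+P@C
    X=np.linalg.solve(A,b);return X,[np.linalg.norm((np.eye(3)-np.outer(d,d))@(X-C))*1e3 for C,d in rays]
def plane(r,z): C,d=r;return C+d*(z-C[2])/d[2]
def blob(im,kind,near,rad):
    hsv=cv2.cvtColor(im,cv2.COLOR_BGR2HSV)
    if kind=='o': m=cv2.inRange(hsv,(3,150,90),(18,255,255))
    else: m=cv2.inRange(hsv,(0,0,110),(180,60,255))
    k=np.zeros_like(m);cv2.circle(k,near,rad,255,-1);m&=k
    n,l,st,c=cv2.connectedComponentsWithStats(m)
    i=1+np.argmax(st[1:,4]);return c[i],st[i]
E
python3 - <<'E'
from h import *
ims={n:cv2.imread(f'pics/{n}0.png') for n in('scene','side')}
for nm,k,a,b,z in(('orange','o',(346,191),(361,233),.105),('white','w',(396,204),(352,269),.105),('spot','w',(251,187),(382,203),.013)):
    rs=[]
    for n,p in(('scene',a),('side',b)):
        c,st=blob(ims[n],k,p,20);r=ray(eyes.camera_model(n),c);rs.append(r);print(nm,n,c.round(1),st,plane(r,z).round(4))
    X,e=tri(rs);print(X.round(4),np.round(e,1))
crop=[ims['scene'][160:270,220:440],ims['side'][180:340,280:440]]
cv2.imwrite('pics/c.png',np.hstack([cv2.resize(c,(400,int(c.shape[0]*400/c.shape[1])),interpolation=2)[:200].copy() if 0 else cv2.resize(c,(400,400)) for c in crop]))
E
```

```text
orange scene [345.7 190.8] [336 184  20  14 175] [0.5419 0.11   0.105 ]
orange side [360.4 231.2] [351 225  20  13 179] [0.5402 0.1148 0.105 ]
[0.5405 0.1098 0.1024] [1. 1.]
white scene [395.3 202.7] [386 196  19  14 208] [0.5335 0.2295 0.105 ]
white side [351.9 269.5] [333 259  39  27 495] [0.5308 0.2394 0.105 ]
[0.531  0.2301 0.0998] [2.3 2.3]
spot scene [252.9 186.5] [240 177  26  20 394] [ 0.5337 -0.152   0.013 ]
spot side [381.9 202.6] [368 195  29  16 359] [ 0.5341 -0.1554  0.013 ]
[ 0.534  -0.1519  0.0144] [0.8 0.8]
```

View pics/c.png

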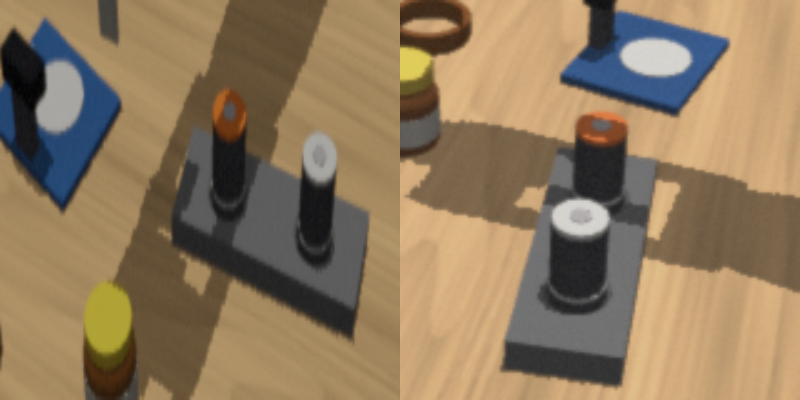

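```bash
python3 - <<'E'
from h import *
import pickle
m=eyes.camera_model('wrist');im=eyes.read_camera('wrist');pickle.dump((m,im),open('w0.pkl','wb'))
R=cv2.Rodrigues(m['rvec'])[0];print((-R.T@m['tvec']).round(4),R[2].round(3),m['fx'])
E
```

```text
[0.6    0.0689 0.3836] [-0.002 -0.252 -0.968] 371.64829954431775
```

Request:
{"fn": "arm_command", "kwargs": {
  "deltas": [
    [[-1.0,1.8,0,0,0,0],[-1.0,1.8,0,0,0,0],[-1.0,1.8,0,0,0,0],[-1.0,1.8,0,0,0,0],[-1.0,1.8,0,0,0,0],[-0.9,2.0,0,0,0,0],[0,0,0,0,0,0],[0,0,0,0,0,0]]
  ],
  "gripper": 1
}}

```text
t: 0.82
tool_pos: [0.5406, 0.1107, 0.2185]
orientation: [-2.219, -2.224, 0.0]
force: [-0.7, 0.4, 0.4]
opening: 0.0929
gripper_force: 0.0
```

```bash
python3 - <<'E'
from h import *
import pickle
s=monitor.read_state();print(s['t'],s['tool_pos'],s['orientation'],s['force'])
m=eyes.camera_model('wrist');im=eyes.read_camera('wrist');pickle.dump((m,im),open('w1.pkl','wb'))
R=cv2.Rodrigues(m['rvec'])[0];print((-R.T@m['tvec']).round(4),R[2].round(3))
cv2.imwrite('pics/w1.png',im)
E
```

```text
0.8167 [0.54059865 0.11071687 0.21848432] [-2.21924178e+00 -2.22362947e+00  4.39409322e-04] [-0.66031808  0.41111928  0.40131577]
[0.5408 0.1796 0.3844] [-0.001 -0.253 -0.968]
```

View pics/w1.png

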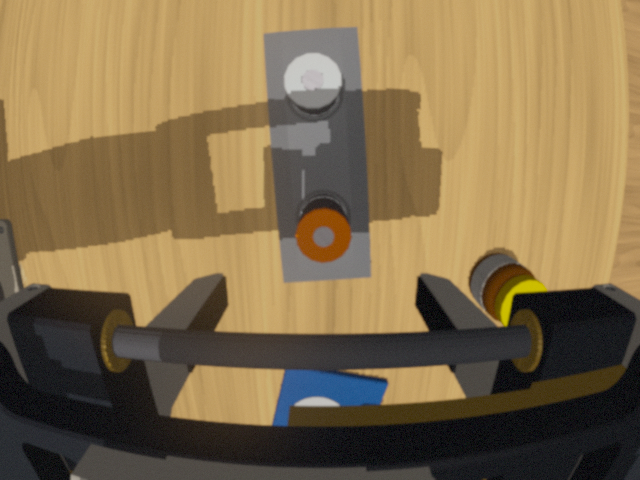

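The wrist view shows the orange cap centre at (323,236), the white cap at (313,82), and the rack outline at about (264–370, 28–282). I'll triangulate between the two wrist places.

```bash
python3 - <<'E'
from h import *
import pickle
D=[pickle.load(open(f'w{i}.pkl','rb')) for i in(0,1)]
G={'o':[.5405,.110,.104],'w':[.532,.230,.104]}
def proj(m,X):
    return cv2.fisheye.projectPoints(np.array(X,float).reshape(1,1,3),np.array(m['rvec'],float).reshape(3,1),np.array(m['tvec'],float).reshape(3,1),np.array([[m['fx'],0,m['cx']],[0,m['fy'],m['cy']],[0,0,1]]),np.zeros(4))[0].ravel()
for k in'ow':
    rs=[]
    for m,im in D:
        p=proj(m,G[k]);
        hsv=cv2.cvtColor(im,cv2.COLOR_BGR2HSV)
        mk=cv2.inRange(hsv,(3,180,90),(16,255,255)) if k=='o' else cv2.inRange(hsv,(0,0,135),(180,50,255))
        kk=np.zeros_like(mk);cv2.circle(kk,tuple(int(v) for v in p),40,255,-1);mk&=kk
        cs,_=cv2.findContours(mk,0,1)
        if not cs: print(k,p,'none');continue
        c=max(cs,key=cv2.contourArea);e=cv2.fitEllipse(c);print(k,p.round(),np.round(e[0],1),np.round(e[1],1))
        r=ray(m,e[0],True);print('  plane',plane(r,.105).round(4))
        rs.append(r)
    if len(rs)>1:
        X,e=tri(rs);print(X.round(4),np.round(e,1))
E
```

```text
o [243.  92.] [246.7  93.4] [49.4 53.7]
  plane [0.5436 0.1085 0.105 ]
o [321. 234.] [323.  234.2] [52.6 52.9]
  plane [0.5421 0.1103 0.105 ]
[0.5423 0.1091 0.0998] [0.3 0.3]
w [236.71750634 -45.78424358] none
w [310.  78.] [310.5  76.6] [53.4 63.1]
  plane [0.5324 0.2308 0.105 ]
```

Request:
{"fn": "arm_command", "kwargs": {
  "deltas": [
    [[0.15,0,-2.4,0,0,0],[0,0,-2.4,0,0,0],[0,0,-2.4,0,0,0],[0,0,-2.4,0,0,0],[0,0,-2.4,0,0,0],[0,0,-2.4,0,0,0],[0,0,-1.6,0,0,0],[0,0,-0.9,0,0,0],[0,0,0,0,0,0],[0,0,0,0,0,0]]
  ]
}}

```text
t: 1.7
tool_pos: [0.5427, 0.1094, 0.0497]
orientation: [-2.222, -2.22, 0.001]
force: [0.2, 0.6, 0.2]
opening: 0.0931
gripper_force: 0.0
```

Request:
{"fn": "arm_command", "kwargs": {
  "deltas": [
    [[0,0,0,0,0,0],[0,0,0,0,0,0],[0,0,0,0,0,0],[0,0,0,0,0,0],[0,0,0,0,0,0],[0,0,0,0,0,0],[0,0,0,0,0,0],[0,0,0,0,0,0]]
  ],
  "gripper": -1,
  "squeeze": 25
}}

```text
t: 2.37
tool_pos: [0.5424, 0.11, 0.0497]
orientation: [-2.221, -2.221, 0.0]
force: [-3.7, -0.0, 1.0]
opening: 0.0443
gripper_force: 19.4
```

Request:
{"fn": "arm_command", "kwargs": {
  "deltas": [
    [[0,0,0.5,0,0,0],[0,0,1.0,0,0,0],[0,0,1.5,0,0,0],[0,0,1.5,0,0,0],[0,0,1.0,0,0,0],[0,0,0.5,0,0,0],[0,0,0,0,0,0],[0,0,0,0,0,0],[0,0,0,0,0,0],[0,0,0,0,0,0],[0,0,0,0,0,0]]
  ]
}}

```text
t: 3.28
tool_pos: [0.5418, 0.11, 0.1086]
orientation: [-2.221, -2.221, 0.002]
force: [-0.3, -0.3, -4.1]
opening: 0.0443
gripper_force: 25.0
```

```bash
cat > feel.py <<'E'
from h import *
F=[];T=[];P=[]
for i in range(16):
    im=eyes.read_camera('side');s=monitor.read_state();F.append(s['force']);T.append(s['joint_torque']);P.append(s['tool_pos'])
print(s['t'],np.mean(F,0).round(2),np.std(F,0).round(2),np.mean(T,0).round(3),np.mean(P,0).round(4),s['opening'],s['gripper_force'])
cv2.imwrite('pics/feel_%d.png'%(s['t']*10),im)
E
python3 feel.py
```

```text
4.0833 [ 0.05  0.09 -4.22] [0.54 0.48 0.43] [ 0.0000e+00 -5.3288e+01 -4.8762e+01  7.5000e-02  1.2000e-02  0.0000e+00] [0.5424 0.11   0.1095] 0.044303096474257564 24.997017849236727
```

The orange one pulls about 4.2 N, so it is probably the heavy one. I'll stand it back.

Request:
{"fn": "arm_command", "kwargs": {
  "deltas": [
    [[0,0,-1.0,0,0,0],[0,0,-1.5,0,0,0],[0,0,-1.0,0,0,0],[0,0,-0.8,0,0,0],[0,0,-0.6,0,0,0],[0,0,-0.5,0,0,0],[0,0,-0.3,0,0,0],[0,0,-0.2,0,0,0],[0,0,-0.1,0,0,0],[0,0,0,0,0,0],[0,0,0,0,0,0],[0,0,0,0,0,0]]
  ]
}}

```text
t: 5.08
tool_pos: [0.5429, 0.1101, 0.0501]
orientation: [2.221, 2.221, 0.001]
force: [-0.1, -0.3, -3.4]
opening: 0.0446
gripper_force: 25.0
```

Request:
{"fn": "arm_command", "kwargs": {
  "deltas": [
    [[0,0,-0.1,0,0,0],[0,0,-0.1,0,0,0],[0,0,0,0,0,0],[0,0,0,0,0,0]]
  ]
}}

```text
t: 5.42
tool_pos: [0.5431, 0.1101, 0.0496]
orientation: [2.221, 2.221, 0.001]
force: [-7.3, -0.6, 11.0]
opening: 0.0443
gripper_force: 25.0
```

Request:
{"fn": "arm_command", "kwargs": {
  "deltas": [
    [[0,0,0,0,0,0],[0,0,0,0,0,0],[0,0,0,0,0,0],[0,0,0,0,0,0],[0,0,0,0,0,0],[0,0,0,0,0,0]]
  ],
  "gripper": 1
}}

```text
t: 5.92
tool_pos: [0.5426, 0.11, 0.0476]
orientation: [2.221, 2.221, 0.0]
force: [0.7, -0.1, -0.7]
opening: 0.0795
gripper_force: 0.0
```

Request:
{"fn": "arm_command", "kwargs": {
  "deltas": [
    [[0,0,1.0,0,0,0],[0,0,2.4,0,0,0],[0,0,2.4,0,0,0],[0,0,2.4,0,0,0],[0,0,2.4,0,0,0],[0,0,2.4,0,0,0],[-0.2,2.4,0.0,0,0,0],[-0.2,2.4,0.0,0,0,0],[-0.2,2.4,0.0,0,0,0],[-0.2,2.4,0.0,0,0,0],[-0.1,2.3,0,0,0,0],[0,0,0,0,0,0]]
  ]
}}

```text
t: 6.92
tool_pos: [0.5329, 0.2327, 0.1785]
orientation: [-2.218, -2.224, -0.003]
force: [-0.5, 0.3, -0.2]
opening: 0.0925
gripper_force: 0.0
```

```bash
python3 - <<'E'
from h import *
s=monitor.read_state();print(s['t'],s['tool_pos'],s['force'])
m=eyes.camera_model('wrist');im=eyes.read_camera('wrist')
cv2.imwrite('pics/w2.png',im)
E
```

```text
6.9167 [0.5329353  0.23271001 0.17851271] [-0.4622852   0.27093199 -0.15551063]
```

View pics/w2.png

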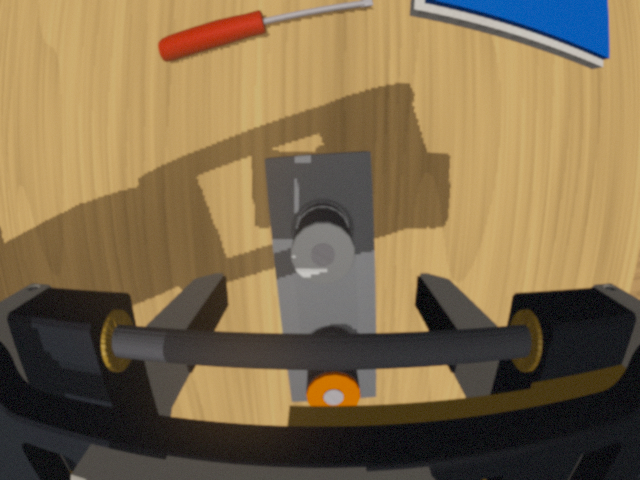

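White cap centre at (323,252), with the orange cap standing in its nest at (333,393).

```bash
python3 - <<'E'
from h import *
m=eyes.camera_model('wrist');print(plane(ray(m,(323,252),True),.105),plane(ray(m,(333,393),True),.105),monitor.read_state()['tool_pos'])
E
```

```text
[0.53452128 0.22815094 0.105     ] [0.54312634 0.11013527 0.105     ] [0.53319496 0.23086168 0.17836876]
```

Request:
{"fn": "arm_command", "kwargs": {
  "deltas": [
    [[0.1,-0.2,-1.0,0,0,0],[0,0,-2.4,0,0,0],[0,0,-2.4,0,0,0],[0,0,-2.4,0,0,0],[0,0,-2.4,0,0,0],[0,0,-1.5,0,0,0],[0,0,-0.8,0,0,0],[0,0,0,0,0,0],[0,0,0,0,0,0]]
  ]
}}

```text
t: 7.72
tool_pos: [0.5347, 0.2262, 0.0487]
orientation: [-2.222, -2.22, 0.001]
force: [-0.9, 0.1, -0.3]
opening: 0.0927
gripper_force: 0.0
```

Request:
{"fn": "arm_command", "kwargs": {
  "deltas": [
    [[0,0,0,0,0,0],[0,0,0,0,0,0],[0,0,0,0,0,0],[0,0,0,0,0,0],[0,0,0,0,0,0],[0,0,0,0,0,0],[0,0,0,0,0,0],[0,0,0,0,0,0]]
  ],
  "gripper": -1,
  "squeeze": 25
}}

```text
t: 8.38
tool_pos: [0.5345, 0.2271, 0.0487]
orientation: [2.221, 2.222, -0.0]
force: [-0.8, 1.0, -0.3]
opening: 0.0441
gripper_force: 0.3
```

Request:
{"fn": "arm_command", "kwargs": {
  "deltas": [
    [[0,0,0.5,0,0,0],[0,0,1.0,0,0,0],[0,0,1.5,0,0,0],[0,0,1.5,0,0,0],[0,0,1.0,0,0,0],[0,0,0.5,0,0,0],[0,0,0,0,0,0],[0,0,0,0,0,0],[0,0,0,0,0,0],[0,0,0,0,0,0],[0,0,0,0,0,0]]
  ]
}}

```text
t: 9.3
tool_pos: [0.5339, 0.2269, 0.1076]
orientation: [-2.221, -2.221, 0.002]
force: [-0.6, 0.0, -2.0]
opening: 0.0436
gripper_force: 24.9
```

```bash
python3 feel.py
```

```text
10.1 [ 0.19  0.08 -1.55] [0.49 0.56 0.35] [ 0.0000e+00 -5.5526e+01 -4.7330e+01  8.0000e-02 -7.0000e-03 -0.0000e+00] [0.5344 0.227  0.1085] 0.043452362145505796 24.93512324988842
```

White pulls about 1.55 N against 4.2 N, so orange is the heavier. I'll stand white back.

Request:
{"fn": "arm_command", "kwargs": {
  "deltas": [
    [[0,0,-1.0,0,0,0],[0,0,-1.5,0,0,0],[0,0,-1.0,0,0,0],[0,0,-0.8,0,0,0],[0,0,-0.6,0,0,0],[0,0,-0.5,0,0,0],[0,0,-0.3,0,0,0],[0,0,-0.2,0,0,0],[0,0,-0.1,0,0,0],[0,0,0,0,0,0],[0,0,0,0,0,0]]
  ]
}}

```text
t: 11.02
tool_pos: [0.5348, 0.2271, 0.0491]
orientation: [2.221, 2.221, 0.001]
force: [0.5, 0.1, -1.0]
opening: 0.0437
gripper_force: 24.9
```

Request:
{"fn": "arm_command", "kwargs": {
  "deltas": [
    [[0,0,-0.1,0,0,0],[0,0,-0.1,0,0,0],[0,0,0,0,0,0],[0,0,0,0,0,0]]
  ]
}}

```text
t: 11.35
tool_pos: [0.5351, 0.2273, 0.0485]
orientation: [2.221, 2.221, 0.002]
force: [-4.9, -1.5, 10.4]
opening: 0.0432
gripper_force: 25.0
```

Request:
{"fn": "arm_command", "kwargs": {
  "deltas": [
    [[0,0,0,0,0,0],[0,0,0,0,0,0],[0,0,0,0,0,0],[0,0,0,0,0,0],[0,0,0,0,0,0],[0,0,0,0,0,0]]
  ],
  "gripper": 1
}}

```text
t: 11.85
tool_pos: [0.5344, 0.227, 0.0465]
orientation: [-2.221, -2.221, 0.0]
force: [0.3, -0.1, -0.4]
opening: 0.0784
gripper_force: 0.0
```

Request:
{"fn": "arm_command", "kwargs": {
  "deltas": [
    [[0,0,1.0,0,0,0],[0,0,2.4,0,0,0],[0,0,2.4,0,0,0],[0,0,2.4,0,0,0],[0,0,2.4,0,0,0],[0,0,2.4,0,0,0],[0.2,-2.4,0.0,0,0,0],[0.2,-2.4,0.0,0,0,0],[0.2,-2.4,0.0,0,0,0],[0.2,-2.4,0.0,0,0,0],[0,-2.1,0,0,0,0],[0,0,0,0,0,0]]
  ]
}}

```text
t: 12.85
tool_pos: [0.5428, 0.1067, 0.1775]
orientation: [2.223, 2.217, -0.001]
force: [0.0, 0.3, -0.3]
opening: 0.0926
gripper_force: 0.0
```

```bash
python3 - <<'E'
from h import *
m=eyes.camera_model('wrist');im=eyes.read_camera('wrist')
cv2.imwrite('pics/w3.png',im)
for p in((323,250),(323,252),(313,82),(313,110)): print(p,plane(ray(m,p,True),.105).round(4))
print(monitor.read_state()['tool_pos'])
E
```

```text
(323, 250) [0.5442 0.1055 0.105 ]
(323, 252) [0.5442 0.1041 0.105 ]
(313, 82) [0.538  0.2155 0.105 ]
(313, 110) [0.538  0.1973 0.105 ]
[0.54276069 0.10842316 0.17746879]
```

View pics/w3.png

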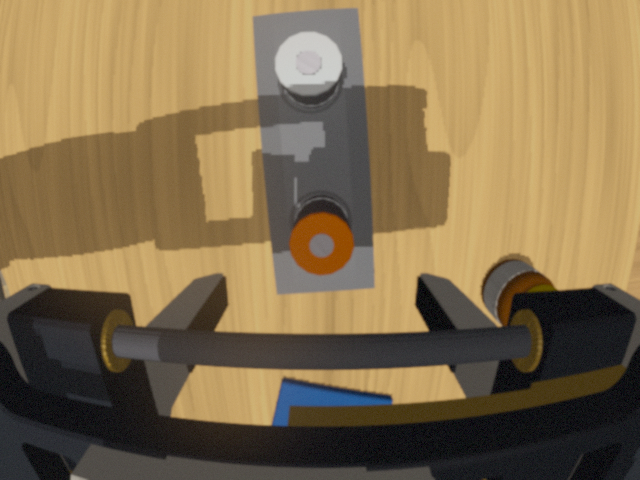

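Both stand in their nests (white at (309,63), orange at (322,243), i.e. y ≈ 0.110). I'll grasp orange.

Request:
{"fn": "arm_command", "kwargs": {
  "deltas": [
    [[0,0,-1.0,0,0,0],[0,0,-2.4,0,0,0],[0,0,-2.4,0,0,0],[0,0,-2.4,0,0,0],[0,0,-2.4,0,0,0],[0,0,-1.5,0,0,0],[0,0,-0.6,0,0,0],[0,0,0,0,0,0],[0,0,0,0,0,0]]
  ]
}}

```text
t: 13.65
tool_pos: [0.5425, 0.1108, 0.0499]
orientation: [-2.22, -2.222, -0.0]
force: [-0.3, -0.2, 0.0]
opening: 0.0933
gripper_force: 0.0
```

Request:
{"fn": "arm_command", "kwargs": {
  "deltas": [
    [[0,0,0,0,0,0],[0,0,0,0,0,0],[0,0,0,0,0,0],[0,0,0,0,0,0],[0,0,0,0,0,0],[0,0,0,0,0,0],[0,0,0,0,0,0],[0,0,0,0,0,0],[0,0,0,0,0,0]]
  ],
  "gripper": -1,
  "squeeze": 25
}}

```text
t: 14.4
tool_pos: [0.5426, 0.11, 0.0497]
orientation: [2.221, 2.221, 0.0]
force: [-0.0, -0.2, -0.5]
opening: 0.044
gripper_force: 25.0
```

Request:
{"fn": "arm_command", "kwargs": {
  "deltas": [
    [[0,0,0.5,0,0,0],[0,0,1.0,0,0,0],[0,0,1.5,0,0,0],[0,0,1.5,0,0,0],[0,0,1.5,0,0,0],[0,0,1.5,0,0,0],[0,0,1.5,0,0,0],[0,0,0.8,0,0,0],[0,0,0,0,0,0],[0,0,0,0,0,0]]
  ]
}}

```text
t: 15.23
tool_pos: [0.5426, 0.11, 0.1479]
orientation: [2.221, 2.221, 0.001]
force: [-0.5, -0.0, -5.5]
opening: 0.0444
gripper_force: 25.0
```

Request:
{"fn": "arm_command", "kwargs": {
  "deltas": [
    [[0,-0.8,0,0,0,0],[0,-1.6,0,0,0,0],[-0.1,-2.2,0,0,0,0],[-0.1,-2.2,0,0,0,0],[-0.1,-2.2,0,0,0,0],[-0.1,-2.2,0,0,0,0],[-0.1,-2.2,0,0,0,0],[-0.1,-2.2,0,0,0,0],[-0.1,-2.2,0,0,0,0],[-0.1,-2.2,0,0,0,0],[-0.1,-2.2,0,0,0,0],[0,-2.0,0,0,0,0]]
  ]
}}

```text
t: 16.23
tool_pos: [0.5321, -0.1336, 0.146]
orientation: [-2.22, -2.219, 0.002]
force: [0.2, 0.4, -4.0]
opening: 0.0444
gripper_force: 25.0
```

Request:
{"fn": "arm_command", "kwargs": {
  "deltas": [
    [[0,-1.2,0,0,0,0],[0,-0.7,0,0,0,0],[0,-0.2,0,0,0,0],[0,0,0,0,0,0],[0,0,0,0,0,0],[0,0,0,0,0,0],[0,0,0,0,0,0],[0,0,0,0,0,0],[0,0,0,0,0,0],[0,0,0,0,0,0],[0,0,0,0,0,0],[0,0,0,0,0,0]]
  ]
}}

```text
t: 17.23
tool_pos: [0.5335, -0.1529, 0.1477]
orientation: [2.221, 2.221, 0.0]
force: [0.1, -1.0, -4.1]
opening: 0.0446
gripper_force: 25.0
```

```bash
python3 - <<'E'
from h import *
a=eyes.read_camera('scene');b=eyes.read_camera('side');s=monitor.read_state()
print(s['t'],s['tool_pos'],s['force'],s['opening'],s['gripper_force'])
cv2.imwrite('pics/f.png',np.hstack([cv2.resize(a[100:260,210:430],(440,320)),cv2.resize(b[120:320,270:430],(256,320))]))
E
```

```text
17.3333 [ 0.53349135 -0.15299517  0.14761906] [-0.82429803 -1.24933299 -4.32594945] 0.04394501684024607 24.99859602190554
```

View pics/f.png

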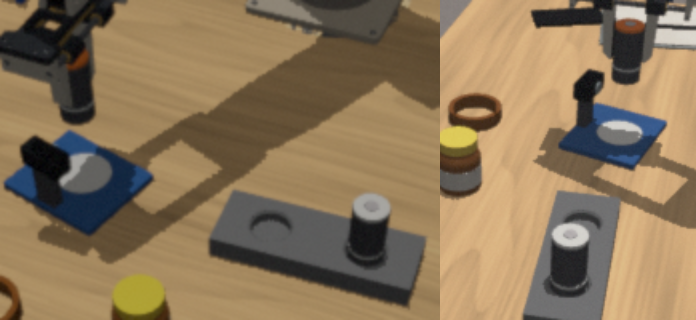

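Orange is held upright above the circle (crop (77,90) in the scene half), white stands in its nest (370,230), and the bystanders are untouched. I'm handing it in.

```bash
python3 -c "
from plant import ticket
print(ticket.close_job())"
```

```text
the job is handed in; nothing more can be done
None
```

I handed the job in at about 17 s: the orange-capped cartridge is the heavier (about 4.2 N against 1.55 N) and is held upright about 10 cm above the white circle, with the white-capped one standing in the rack; no verdict was shown.

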